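# Switch on a stage-light base for its bench test

## Task

Start the bench test of the stage-light base: with a fingertip press the green power key, then the yellow fan key, then the red lamp key, each lightly and all the way in so that it stays in. Leave the blue key out, and do not pick up or disturb the brass standoff, screwdriver, jar or fan; finish with the hand clear.

Things in the scene. Friction and masses are not known exactly. Their poses are not given: they have to be found in the camera images.
- lamp_base: Stage-light base fixed to the bench: white ribbed housing 260 (x) by 340 (y) mm, 90 mm high. Origin: centre of its underside, z up. A grey panel (220 x 170 mm, centre y = -75 mm, top 93 mm above the bench) carries four coloured keys in a square of 68 mm pitch; which colour sits where changes. A black round bearing (144 mm across, centre y = +92 mm) rises to 118 mm.
- switch_green: The black round collar (green key's switch) fixed on the panel, 38 mm across and 5 mm high, with the green key (power key) in it; more than 25 N would damage it. Origin: centre of its underside, 93 mm above the bench.
- green_top (a point): Centre of the top face of the green key (power key), a flat round green plastic cap 28 mm across. Fully out the top is 117 mm above the bench and 19 mm above its collar; fully in, 107 mm. The cap is cushioned: it gives 1 mm for each 2 N, up to 6 mm, and springs back when let go. The point moves with the cap.
- key_green (a joint): How far the green key is pressed straight down, in m: 0 = out, 0.010 = fully in against its stop. It yields to about 3 N (a little more when fast; its cushioned cap gives first), has no return spring and stays where it is left. At the start it is within 1.5 mm of fully out.
- switch_yellow: The black round collar (yellow key's switch) fixed on the panel, 38 mm across and 5 mm high, with the yellow key (fan key) in it; more than 25 N would damage it. Origin: centre of its underside, 93 mm above the bench.
- yellow_top (a point): Centre of the top face of the yellow key (fan key), a flat round yellow plastic cap 28 mm across. Fully out the top is 117 mm above the bench and 19 mm above its collar; fully in, 107 mm. The cap is cushioned: it gives 1 mm for each 2 N, up to 6 mm, and springs back when let go. The point moves with the cap.
- key_yellow (a joint): How far the yellow key is pressed straight down, in m: 0 = out, 0.010 = fully in against its stop. It yields to about 3 N (a little more when fast; its cushioned cap gives first), has no return spring and stays where it is left. At the start it is within 1.5 mm of fully out.
- switch_red: The black round collar (red key's switch) fixed on the panel, 38 mm across and 5 mm high, with the red key (lamp-driver key) in it; more than 25 N would damage it. Origin: centre of its underside, 93 mm above the bench.
- red_top (a point): Centre of the top face of the red key (lamp-driver key), a flat round red plastic cap 28 mm across. Fully out the top is 117 mm above the bench and 19 mm above its collar; fully in, 107 mm. The cap is cushioned: it gives 1 mm for each 2 N, up to 6 mm, and springs back when let go. The point moves with the cap.
- key_red (a joint): How far the red key is pressed straight down, in m: 0 = out, 0.010 = fully in against its stop. It yields to about 3 N (a little more when fast; its cushioned cap gives first), has no return spring and stays where it is left. At the start it is within 1.5 mm of fully out.
- switch_blue: The black round collar (blue key's switch) fixed on the panel, 38 mm across and 5 mm high, with the blue key (reset key, not to be pressed) in it; more than 25 N would damage it. Origin: centre of its underside, 93 mm above the bench.
- blue_top (a point): Centre of the top face of the blue key (reset key, not to be pressed), a flat round blue plastic cap 28 mm across. Fully out the top is 117 mm above the bench and 19 mm above its collar; fully in, 107 mm. The cap is cushioned: it gives 1 mm for each 2 N, up to 6 mm, and springs back when let go. The point moves with the cap.
- key_blue (a joint): How far the blue key is pressed straight down, in m: 0 = out, 0.010 = fully in against its stop. It yields to about 3 N (a little more when fast; its cushioned cap gives first), has no return spring and stays where it is left. At the start it is within 1.5 mm of fully out.
- standoff: Loose brass standoff, 16 mm thick (foot 22 mm across) and 40 mm tall, standing on the grey panel near its -x edge. Origin: centre of its foot. Not to be disturbed.
- driver: Loose screwdriver with a blue handle, about 200 mm long, lying on the bench beside the base. Origin under its middle. Not to be disturbed.
- jar: Loose closed jar with a black cap, 60 mm across and 70 mm tall, standing on the bench beside the base. Origin: centre of its underside. Not to be disturbed.
- fan: Loose black square cooling fan, 80 by 80 by 25 mm, lying on the bench beside the base. Origin: centre of its underside. Not to be disturbed.

How it is judged:
On the way, in this order (a step that is already met when the one before it is completed fails the run):
1. the green key is in, yellow and red still out (value of joint key_green above 0.0075 m and value of joint each of key_yellow, key_red below 0.004 m), for 0.1 s.
2. then the yellow key is in, red still out (value of joint each of key_green, key_yellow above 0.0075 m and value of joint key_red below 0.004 m), for 0.1 s.
3. then the red key is in (value of joint each of key_green, key_yellow, key_red above 0.0075 m), for 0.1 s.
At the end, for the whole second after the job is handed in: The green, yellow and red keys are each pressed in at least 7.5 mm of their 10 mm, the blue key less than 4 mm; the standoff, screwdriver, jar and fan are at rest within 15 mm of where they stood (all of step 3 and value of joint key_blue below 0.004 m and distance of each of standoff, driver, jar, fan from where it was at the start of the episode below 0.015 m and linear speed of each of standoff, driver, jar, fan below 0.02 m/s); the robot touches nothing.
It fails at once if the yellow key is pressed before the green key is in (value of joint key_yellow above 0.004 m and value of joint key_green below 0.0075 m).
It fails at once if the red key is pressed before the yellow key is in (value of joint key_red above 0.004 m and value of joint key_yellow below 0.0075 m).
It fails at once if the blue key is pressed (value of joint key_blue above 0.004 m).
It fails at once if a key or its collar is pressed harder than 25 N (contact force between any of switch_green, switch_yellow, switch_red, switch_blue and anything else above 25 N).
It fails at once if the standoff, screwdriver, jar or fan is lifted, carried, pushed away or knocked over (distance of any of standoff, driver, jar, fan from where it was at the start of the episode above 0.015 m or angle between any of standoff, jar, fan's own z axis and vertical above 0.35 rad).
It also fails if it takes over 35 s, if anything falls off the work surface, if the arm or the gripper's body presses on something with over 40 N, if the wrist force passes 120 N, or if a joint passes its speed limit or range.

## Robot

A 6-joint arm with a two-finger parallel gripper is mounted at the origin on the work surface. World frame = base frame: x ahead of the robot, y to its left, z up, the work surface at z = 0. Lengths are in m, angles in rad, forces in N, time in s.
With the tool pointing down it reaches from about 0.3 to 0.825 m from the base axis. Payload 5.4 kg.
Tool frame: the origin (TCP) lies midway between the tips of the shut fingers; the grasp point (between the pads) lies 19 mm behind it; z points along the fingers, y is the line along which they close (so a half turn about z gives the same grasp; the last joint's range is limited). The gripper opens to 92 mm and grips with 3 to 60 N. Pads are 20 mm wide; open, the fingers measure 128 mm over their backs; the gripper's body (75 mm by 189 mm) begins 69 mm behind the grasp point.
Start: joints at [1.085, 0.158, 1.597, -0, 1.386, -0.21], TCP at [0.157, 0.553, 0.215] pointing down, gripper open.
Joint ranges: [-2.91, 2.91], [-0.94, 2.29], [0.18, 2.7], [-1.29, 4.43], [0.17, 2.64], [-3, 3]. Speed limits (rad/s): [2.57, 2.57, 3.14, 3.14, 3.14, 3.14].

## Interface

Orientations are given as a rotation vector (axis times angle).
In Python, from workcell import manip, cams gives the robot as it stands.
- The arm moves only by the tool move_arm, never from a script. Its argument "plan" is one flat list of numbers, 6 for each row, row after row: the shift along the tool's x, y, z in units of 40 mm (1.0 is 40 mm), then the turn, a rotation vector about the tool's x, y, z in units of 5 degrees (1.0 is 5 degrees). A call has exactly 10 rows; each row shifts and turns the commanded pose from where the row before left it, along the tool's axes as they then stand; what a row does not reach is not made up. A row lasts 1/8 s, in which the tool goes at most 62.5 mm and 10.7 degrees, less where a joint would pass 70% of its speed; a pose out of reach is approached as far as the arm can. A call is refused whole if a number of a shift passes 1 or a number of a turn 1, either way. A call with a gripper value outside its range is refused whole. "fingers" is the opening, from -1 (shut) to 1 (fully open), set as the call begins (left out, the last holds). The fingers move at their own pace and stop on an object; the grip force is fixed at half the most. Time passes only in rows, so rows that do not move let the fingers close, or fill a call up. It gives the time, the measured TCP pose, the force, the opening and the grip force at its end, in the units of the state.
- manip.sense(): the state, without advancing time (a new reading comes with each control period).
- cams.capture(name): name is "scene" or "side" or "wrist"; returns the picture (480x640x3 uint8, blue, green, red); there is no depth.
- cams.camera_model(name): a dict with "mtx" (3x3 intrinsics, pixels), "R" (3x3) and "t" (3): a world point X has camera coordinates R X + t; the wrist camera has in their place "T_tool_cam" (4x4, takes a point from camera to tool coordinates, whose origin is the TCP and whose axes are the flange's). Camera axes: x right, y down, z forward; pixel columns grow to the right and rows downward; lengths in m; the calibration is good to about 2 mm. A picture is of the moment at which its call begins: read the wrist's pose just before it. camera_model takes no time and is no camera call.
- manip.job_done(): hands the job in; it is judged then, once.
The state is a dict: "clock": time; "joint_pos": joint angles; "joint_vel": joint speeds; "joint_torque": joint torques, N m; "tool_pos": TCP position; "ee_rot": TCP orientation; "force": force on the tool from outside, world axes, zero at the start; "wrist_torque": the same for the moment, N m; "grip_width": finger opening in m; "finger_force": force on a finger pad.
Only numpy, scipy, OpenCV 4.12 (cv2) and the standard library are available. Lean on these libraries where they do the work, as an engineer would, in place of code of your own. Each camera call takes 0.05 s, during which the arm holds its last target. There are 200 camera calls.

## Working session

There is one attempt and no reset: what is moved stays moved. The work goes in short steps, Python scripts to look and compute and a tool call to move; the robot and the scene stay as the last step left them, time stands still between calls to the robot, and variables do not carry over. Pictures are saved under pics/ and viewed, at most 10 in all, crops included, and the job is handed in when it is done.

Besides the shell and the picture viewer there is one more tool, called after "Call:" by a JSON object that holds its "op" and its "data". move_arm: Moves the arm, as the interface text tells. Its arguments: {"type":"object","properties":{"plan":{"type":"array"},"fingers":{"type":"number"}},"required":["plan"]}

```bash
mkdir -p pics; python3 - <<'E'
from workcell import manip, cams
import cv2,numpy as np
s=manip.sense()
for k in s: print(k,np.round(s[k],4))
for n in ("scene","side","wrist"):
    im=cams.capture(n); cv2.imwrite(f"pics/{n}0.png",im)
    m=cams.camera_model(n); print(n,{k:np.round(v,4).tolist() for k,v in m.items()})
E
```

```text
clock 0.0
joint_pos [ 1.0849  0.159   1.5983 -0.      1.3862 -0.2101]
joint_vel [-0.0006 -0.0005 -0.     -0.0022  0.0007  0.0004]
joint_torque [ 2.00000e-03 -3.85573e+01 -3.22111e+01  7.03000e-02  3.79000e-02
 -1.00000e-04]
tool_pos [0.1563 0.5527 0.2136]
ee_rot [-4.3170e-01 -3.1112e+00  2.8000e-03]
force [0.1545 0.6354 0.5877]
wrist_torque [-0.0396 -0.0343 -0.0416]
finger_force 0.0
grip_width 0.0922
scene {'mtx': [[491.4792, 0.0, 324.5528], [0.0, 491.4792, 241.8002], [0.0, 0.0, 1.0]], 'R': [[-0.4508, 0.8926, -0.0063], [0.6989, 0.3486, -0.6245], [-0.5552, -0.2859, -0.781]], 't': [0.149, -0.3941, 1.3613]}
side {'mtx': [[465.4301, 0.0, 318.7283], [0.0, 465.4301, 233.1402], [0.0, 0.0, 1.0]], 'R': [[0.9857, -0.1682, 0.0053], [-0.1292, -0.7769, -0.6162], [0.1077, 0.6067, -0.7876]], 't': [-0.5629, 0.2028, 0.7837]}
wrist {'mtx': [[413.6547, 0.0, 314.6088], [0.0, 413.6547, 244.7389], [0.0, 0.0, 1.0]], 'T_tool_cam': [[-0.0009, -0.9581, -0.2864, 0.0811], [1.0, -0.0012, 0.0009, -0.0013], [-0.0012, -0.2864, 0.9581, -0.1691], [0.0, 0.0, 0.0, 1.0]]}
```

View pics/scene0.png

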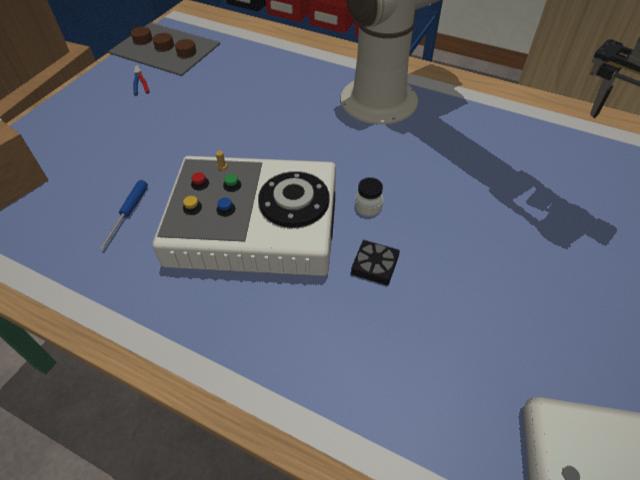

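View pics/side0.png

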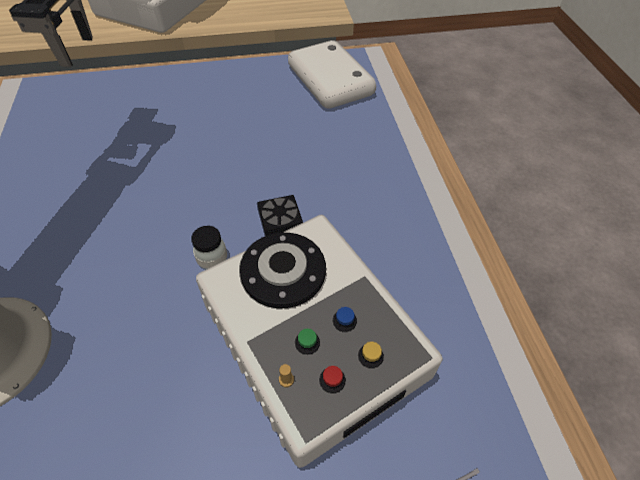

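The scene view shows red (198,179), green (232,181), yellow (190,203), blue (225,205) and the standoff at (221,160). In the side view green is at (307,338), blue (345,317), red (333,377), yellow (372,352) and the standoff (286,375). Next I segment the key tops and triangulate them.

```bash
cat > h.py <<'E'
import cv2,numpy as np
from workcell import cams
HUE={'green':(50,85),'yellow':(15,32),'red':(0,8),'blue':(105,125)}
def blob(im,c,near,rad=18):
    h=cv2.cvtColor(im,cv2.COLOR_BGR2HSV); lo,hi=HUE[c]
    m=((h[...,0]>=lo)&(h[...,0]<=hi))
    if c=='red': m|=h[...,0]>=172
    m&=(h[...,1]>130)&(h[...,2]>60)
    k=np.zeros(m.shape,np.uint8); cv2.circle(k,tuple(near),rad,1,-1); m=m&(k>0)
    v=h[...,2]; t=np.percentile(v[m],80)*0.88   # bright top face only
    out=[]
    for mm in (m,m&(v>=t)):
        ys,xs=np.nonzero(mm); out.append((xs.mean(),ys.mean(),len(xs),(xs.min()+xs.max())/2,(ys.min()+ys.max())/2))
    return out
def ray(n,uv):
    m=cams.camera_model(n); K,R,t=(np.array(m[k],float) for k in('mtx','R','t'))
    d=R.T@np.linalg.inv(K)@[uv[0],uv[1],1]; return -R.T@t.ravel(),d/np.linalg.norm(d)
def tri(a,b):
    (p,d),(q,e)=a,b; s=np.linalg.lstsq(np.c_[d,-e],q-p,rcond=None)[0]
    x,y=p+s[0]*d,q+s[1]*e; return (x+y)/2,np.linalg.norm(x-y)
def plane(r,z): p,d=r; return p+d*(z-p[2])/d[2]
E
python3 - <<'E'
from h import *
np.set_printoptions(precision=4,suppress=True)
S=cv2.imread('pics/scene0.png');D=cv2.imread('pics/side0.png')
N={'green':((232,181),(307,338)),'yellow':((190,203),(372,352)),'red':((198,179),(333,377)),'blue':((225,205),(345,317))}
P={}
for c,(a,b) in N.items():
    A=blob(S,c,a,13);B=blob(D,c,b)
    x,e=tri(ray('scene',A[1]),ray('side',B[1])); P[c]=x
    print(c,A[1],B[1],A[0][2],B[0][2],x,e,plane(ray('scene',A[1]),.117),plane(ray('side',B[1]),.117))
import itertools
for a,b in itertools.combinations(P,2): print(a,b,np.linalg.norm(P[a]-P[b]))
x,e=tri(ray('scene',(221,154)),ray('side',(286,369)));print('standoff top',x,e)
print(P['yellow']-P['red'],P['blue']-P['yellow'])
E
```

```text
green (np.float64(230.53164556962025), np.float64(177.83544303797467), 79, np.float64(230.5), np.float64(178.0)) (np.float64(306.5646258503401), np.float64(335.2448979591837), 147, np.float64(306.5), np.float64(336.5)) 113 172 [ 0.5338 -0.1118  0.1143] 0.00124206675557521 [ 0.5366 -0.1102  0.117 ] [ 0.5332 -0.1127  0.117 ]
yellow (np.float64(189.90721649484536), np.float64(200.08247422680412), 97, np.float64(190.0), np.float64(200.0)) (np.float64(371.6487603305785), np.float64(350.05785123966945), 242, np.float64(371.5), np.float64(350.0)) 151 308 [ 0.6223 -0.1495  0.1137] 4.261183950969033e-05 [ 0.6245 -0.1469  0.117 ] [ 0.6216 -0.1509  0.117 ]
red (np.float64(197.51764705882354), np.float64(176.04705882352943), 85, np.float64(197.5), np.float64(176.0)) (np.float64(332.34980988593156), np.float64(374.6920152091255), 263, np.float64(332.0), np.float64(374.5)) 127 325 [ 0.5598 -0.1761  0.114 ] 0.0004370539797044695 [ 0.5623 -0.1738  0.117 ] [ 0.5594 -0.1771  0.117 ]
blue (np.float64(224.01030927835052), np.float64(201.91752577319588), 97, np.float64(224.0), np.float64(202.0)) (np.float64(345.0047619047619), np.float64(314.3904761904762), 210, np.float64(345.0), np.float64(314.5)) 135 254 [ 0.5961 -0.0866  0.1132] 7.310863949700169e-05 [ 0.5988 -0.084   0.117 ] [ 0.5955 -0.0886  0.117 ]
green yellow 0.0961522534620939
green red 0.06935081931644693
green blue 0.06720033216036093
yellow red 0.06789960872695935
yellow blue 0.06808444326334441
red blue 0.09655736635518931
standoff top [ 0.4956 -0.1613  0.1275] 0.0037901093045664895
[ 0.0625  0.0266 -0.0003] [-0.0262  0.0628 -0.0004]
```

View pics/wrist0.png

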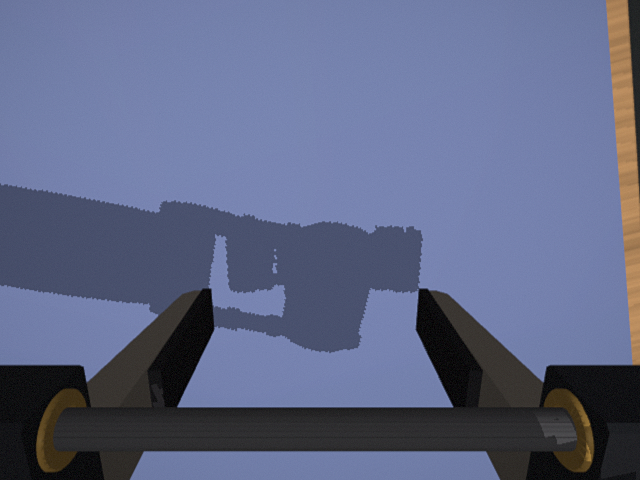

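Triangulated pitches are 67–69 mm with diagonals of 96 mm. Tops come out at 0.113–0.114 m, which fits 0.117 less up to 1.5 mm of pre-press and calibration error. In the wrist view only bench and shadow are visible. I'll shut the fingers and traverse at 0.21 m.

Call:
{"op": "move_arm", "data": {"plan": [-0.85,-0.84,0,0,0,0,-0.85,-0.84,0,0,0,0,-0.85,-0.84,0,0,0,0,-0.85,-0.84,0,0,0,0,-0.85,-0.84,0,0,0,0,-0.85,-0.84,0,0,0,0,-0.85,-0.84,0,0,0,0,-0.85,-0.84,0,0,0,0,-0.85,-0.84,0,0,0,0,-0.85,-0.84,0,0,0,0], "fingers": -1}}

```text
clock: 1.4
tool_pos: [0.3927, 0.1359, 0.2145]
ee_rot: [0.432, 3.112, 0.0]
force: [-0.6, 0.2, -0.2]
grip_width: 0.0006
finger_force: 0.0
```

Call:
{"op": "move_arm", "data": {"plan": [-0.85,-0.84,0,0,0,0,-0.85,-0.84,0,0,0,0,-0.85,-0.84,0,0,0,0,-0.85,-0.84,0,0,0,0,-0.6,-0.6,0,0,0,0,-0.3,-0.3,0,0,0,0,0,0,0,0,0,0,0,0,0,0,0,0,0,0,0,0,0,0,0,0,0,0,0,0]}}

```text
clock: 2.65
tool_pos: [0.5112, -0.0728, 0.2148]
ee_rot: [0.43, 3.112, -0.0]
force: [0.2, 0.5, -0.4]
grip_width: 0.0003
finger_force: 0.0
```

```bash
python3 - <<'E'
from h import *
from workcell import manip
s=manip.sense(); cv2.imwrite('pics/wrist1.png',cams.capture('wrist')); cv2.imwrite('pics/side1.png',cams.capture('side'))
np.savez('w1.npz',p=s['tool_pos'],r=s['ee_rot'])
E
```

```text
(no output)
```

View pics/wrist1.png

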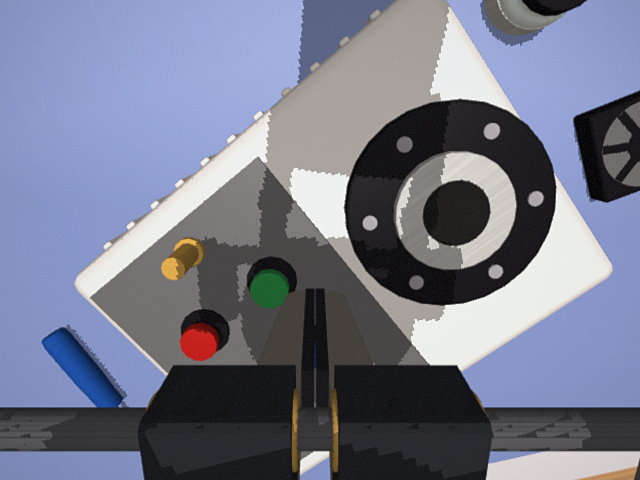

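The wrist view shows the green top at (268,288), the red top at (200,341), the standoff top at (173,268), and the shut fingertips at (316,292). I cast the wrist rays as a third view.

```bash
cat >> h.py <<'E'
from scipy.spatial.transform import Rotation as Ro
def wray(uv,p,r):
    m=cams.camera_model('wrist'); T=np.array(m['T_tool_cam'],float); R=Ro.from_rotvec(r).as_matrix()
    d=R@T[:3,:3]@np.linalg.inv(np.array(m['mtx'],float))@[uv[0],uv[1],1]
    return p+R@T[:3,3],d/np.linalg.norm(d)
def units(target,s):
    return Ro.from_rotvec(s['ee_rot']).inv().apply(np.array(target)-s['tool_pos'])/.04
E
python3 - <<'E'
from h import *
from workcell import manip
np.set_printoptions(precision=4,suppress=True)
W=cv2.imread('pics/wrist1.png');z=np.load('w1.npz');S=cv2.imread('pics/scene0.png');D=cv2.imread('pics/side0.png')
for c,n,a,b in (('green',(268,288),(232,181),(307,338)),('red',(200,341),(198,179),(333,377))):
    B=blob(W,c,n,24);w=wray(B[0],z['p'],z['r'])
    sc=ray('scene',blob(S,c,a,13)[1]);sd=ray('side',blob(D,c,b)[1])
    print(c,B,plane(w,.116),'w+scene',tri(w,sc),'w+side',tri(w,sd))
w=wray((173,268),z['p'],z['r']);print('standoff top',plane(w,.133))
print('TCP pixel ray at tip z', plane(wray((316,292),z['p'],z['r']),z['p'][2]),z['p'])
E
```

```text
green [(np.float64(268.909793814433), np.float64(288.12371134020617), 1164, np.float64(269.0), np.float64(288.0)), (np.float64(268.3996062992126), np.float64(290.0206692913386), 1016, np.float64(268.5), np.float64(290.0))] [ 0.5317 -0.1128  0.116 ] w+scene (array([ 0.5329, -0.1135,  0.1125]), np.float64(0.0001699164355478004)) w+side (array([ 0.5325, -0.1126,  0.1159]), np.float64(0.0016221747028433435))
red [(np.float64(199.2263339070568), np.float64(341.4466437177281), 1162, np.float64(199.0), np.float64(341.5)), (np.float64(197.70361726954494), np.float64(344.50175029171527), 857, np.float64(197.5), np.float64(344.5))] [ 0.5577 -0.1741  0.116 ] w+scene (array([ 0.5594, -0.1762,  0.113 ]), np.float64(0.0013438963769233747)) w+side (array([ 0.5595, -0.1756,  0.1126]), np.float64(0.0005771689531764848))
standoff top [ 0.4953 -0.1641  0.133 ]
TCP pixel ray at tip z [ 0.5026 -0.0709  0.2148] [ 0.5112 -0.0728  0.2148]
```

The three views agree to about 2 mm:

| Point | x (m) | y (m) | Top z (m) |
|---|---|---|---|
| green | 0.533 | -0.1125 | ~0.114 |
| red | 0.559 | -0.176 | ~0.113 |
| yellow | 0.622 | -0.150 | ~0.114 |

I'm moving over green and down to about 0.125.

Call:
{"op": "move_arm", "data": {"plan": [-0.4,-0.4,0,0,0,0,-0.4,-0.41,0,0,0,0,0,0,0.5,0,0,0,0,0,0.6,0,0,0,0,0,0.6,0,0,0,0,0,0.4,0,0,0,0,0,0.15,0,0,0,0,0,0,0,0,0,0,0,0,0,0,0,0,0,0,0,0,0]}}

```text
clock: 4.0
tool_pos: [0.5339, -0.1136, 0.1255]
ee_rot: [0.432, 3.11, -0.001]
force: [0.2, 0.1, -0.1]
grip_width: 0.0007
finger_force: 0.0
```

```bash
python3 - <<'E'
from h import *
from workcell import manip
s=manip.sense(); print(s['tool_pos'],s['force'],units([.533,-.1125,.1055],s)); cv2.imwrite('pics/side2.png',cams.capture('side')[230:430,200:440].repeat(3,0).repeat(3,1)[:600])
E
```

```text
[ 0.53385708 -0.1135921   0.12546056] [ 0.23692623  0.08559284 -0.07892268] [0.02881619 0.02057031 0.49896497]
```

View pics/side2.png

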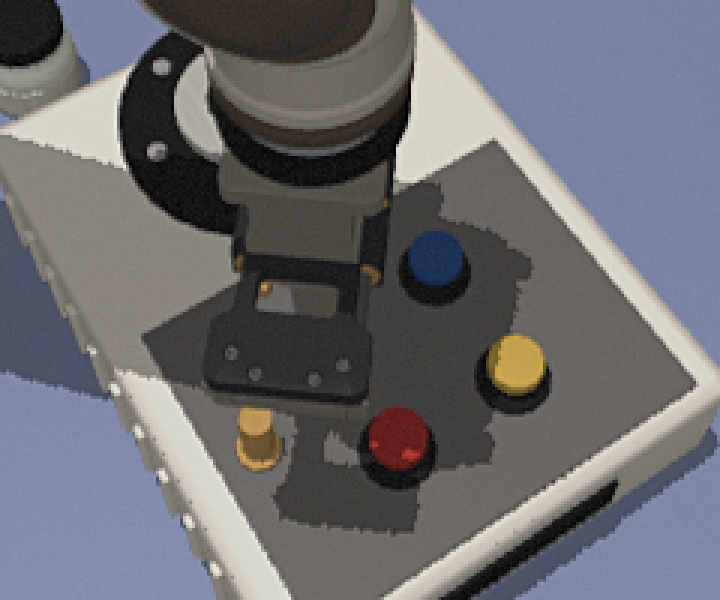

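The hand is over green, and the standoff and the other keys are clear of it. I press slowly down to about 0.1045.

Call:
{"op": "move_arm", "data": {"plan": [0,0,0.1,0,0,0,0,0,0.1,0,0,0,0,0,0.06,0,0,0,0,0,0.06,0,0,0,0,0,0.06,0,0,0,0,0,0.05,0,0,0,0,0,0.05,0,0,0,0,0,0.04,0,0,0,0,0,0,0,0,0,0,0,0,0,0,0]}}

```text
clock: 5.3
tool_pos: [0.5333, -0.1133, 0.1042]
ee_rot: [-0.432, -3.112, 0.0]
force: [-2.8, -0.1, 6.0]
grip_width: 0.0008
finger_force: 3.1
```

A steady 6.0 N at 0.1042 m means the cap is 3 mm compressed against the stop, so green is fully in. Now I lift and go over yellow.

Call:
{"op": "move_arm", "data": {"plan": [0,0,-0.4,0,0,0,0,0,-0.6,0,0,0,0,0,-0.4,0,0,0,-0.6,-0.07,0,0,0,0,-0.6,-0.07,0,0,0,0,-0.6,-0.07,0,0,0,0,-0.4,-0.05,0,0,0,0,-0.18,-0.02,0,0,0,0,0,0,0,0,0,0,0,0,0,0,0,0]}}

```text
clock: 6.55
tool_pos: [0.6214, -0.1497, 0.1598]
ee_rot: [-0.432, -3.111, -0.0]
force: [-1.5, 0.2, 1.1]
grip_width: 0.0004
finger_force: 0.0
```

```bash
python3 - <<'E'
from h import *
from workcell import manip
np.set_printoptions(precision=4,suppress=True)
s=manip.sense(); print(s['tool_pos'],s['force'],units([.622,-.150,.125],s))
D=cams.capture('side');cv2.imwrite('pics/side3.png',D)
for c,n in (('green',(307,338)),('red',(333,377)),('yellow',(372,352))):
    try: b=blob(D,c,n)[1]; print(c,b,plane(ray('side',b),.107),plane(ray('side',b),.116))
    except Exception as e: print(c,e)
cv2.imwrite('pics/side3c.png',D[230:430,200:440].repeat(3,0).repeat(3,1))
E
```

```text
[ 0.6214 -0.1497  0.1598] [-1.4931  0.2163  1.0981] [-0.0161 -0.0025  0.8703]
green (np.float64(306.6463414634146), np.float64(339.7317073170732), 82, np.float64(306.5), np.float64(340.0)) [ 0.5328 -0.115   0.107 ] [ 0.5323 -0.1192  0.116 ]
red (np.float64(331.78026905829597), np.float64(375.7578475336323), 223, np.float64(332.0), np.float64(375.0)) [ 0.5593 -0.1747  0.107 ] [ 0.5584 -0.1781  0.116 ]
yellow index 0 is out of bounds for axis 0 with size 0
```

View pics/side3c.png

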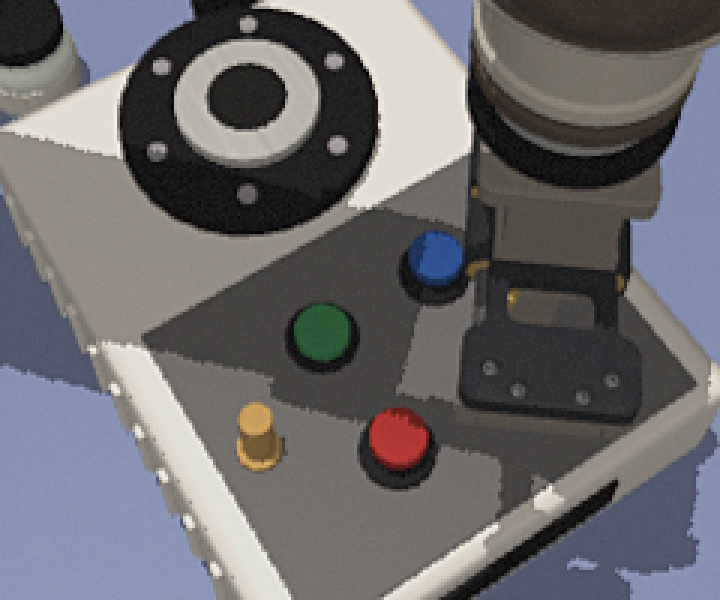

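The green key sits low in its collar, so it is in. Red, blue and the standoff are unchanged. Now yellow: down to 0.125, then the slow press.

Call:
{"op": "move_arm", "data": {"plan": [0,0,0.3,0,0,0,0,0,0.35,0,0,0,0,0,0.2,0,0,0,0,0,0.1,0,0,0,0,0,0.1,0,0,0,0,0,0.07,0,0,0,0,0,0.06,0,0,0,0,0,0.06,0,0,0,0,0,0.05,0,0,0,0,0,0.05,0,0,0]}}

```text
clock: 7.85
tool_pos: [0.622, -0.1501, 0.1063]
ee_rot: [0.432, 3.111, -0.0]
force: [-1.7, 1.2, 3.9]
grip_width: 0.0005
finger_force: 1.6
```

Call:
{"op": "move_arm", "data": {"plan": [0,0,0.05,0,0,0,0,0,0,0,0,0,0,0,0,0,0,0,0,0,0,0,0,0,0,0,0,0,0,0,0,0,0,0,0,0,0,0,0,0,0,0,0,0,0,0,0,0,0,0,0,0,0,0,0,0,0,0,0,0]}}

```text
clock: 9.1
tool_pos: [0.6221, -0.1501, 0.1046]
ee_rot: [0.432, 3.111, -0.0]
force: [-1.5, 1.6, 5.3]
grip_width: 0.0005
finger_force: 2.7
```

5.3 N at 0.1046 m, against the stop. I lift and go over red, then check yellow.

Call:
{"op": "move_arm", "data": {"plan": [0,0,-0.4,0,0,0,0,0,-0.6,0,0,0,0,0,-0.4,0,0,0,0.4,-0.3,0,0,0,0,0.4,-0.3,0,0,0,0,0.34,-0.3,0,0,0,0,0.2,-0.14,0,0,0,0,0,0,0,0,0,0,0,0,0,0,0,0,0,0,0,0,0,0]}}

```text
clock: 10.35
tool_pos: [0.5594, -0.1752, 0.1602]
ee_rot: [0.431, 3.112, 0.0]
force: [0.2, -0.1, 0.4]
grip_width: 0.0003
finger_force: 0.0
```

```bash
python3 - <<'E'
from h import *
from workcell import manip
np.set_printoptions(precision=4,suppress=True)
s=manip.sense(); print(s['tool_pos'],s['force'],units([.5592,-.1755,.125],s))
D=cams.capture('side')
cv2.imwrite('pics/side4c.png',D[230:430,200:440].repeat(3,0).repeat(3,1))
E
```

```text
[ 0.5594 -0.1752  0.1602] [ 0.2163 -0.0818  0.3893] [ 0.0022 -0.0078  0.8797]
```

View pics/side4c.png

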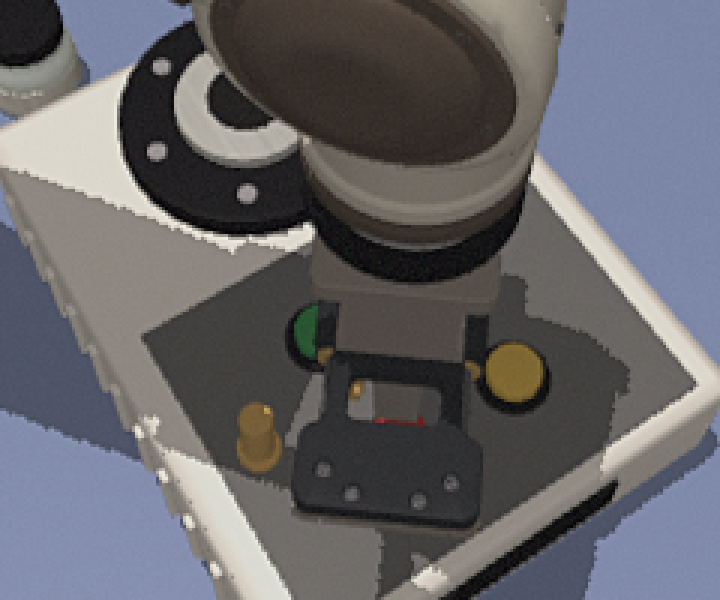

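Yellow sits low in its collar and the standoff is in place. Now I press red.

Call:
{"op": "move_arm", "data": {"plan": [0,0,0.3,0,0,0,0,0,0.35,0,0,0,0,0,0.2,0,0,0,0,0,0.1,0,0,0,0,0,0.1,0,0,0,0,0,0.07,0,0,0,0,0,0.06,0,0,0,0,0,0.06,0,0,0,0,0,0.05,0,0,0,0,0,0.05,0,0,0]}}

```text
clock: 11.65
tool_pos: [0.5591, -0.1756, 0.1067]
ee_rot: [0.432, 3.111, -0.0]
force: [-0.5, 0.3, 3.0]
grip_width: 0.0006
finger_force: 1.6
```

Call:
{"op": "move_arm", "data": {"plan": [0,0,0.05,0,0,0,0,0,0,0,0,0,0,0,0,0,0,0,0,0,0,0,0,0,0,0,0,0,0,0,0,0,0,0,0,0,0,0,0,0,0,0,0,0,0,0,0,0,0,0,0,0,0,0,0,0,0,0,0,0]}}

```text
clock: 12.9
tool_pos: [0.5591, -0.1755, 0.1048]
ee_rot: [0.432, 3.111, -0.0]
force: [-1.5, 1.5, 5.0]
grip_width: 0.0003
finger_force: 2.5
```

5.0 N at 0.1048 m, against the stop. I lift straight up and retreat above the bearing (y+).

Call:
{"op": "move_arm", "data": {"plan": [0,0,-0.4,0,0,0,0,0,-0.7,0,0,0,0,0,-0.9,0,0,0,0,0,-0.9,0,0,0,0,0.8,-0.4,0,0,0,0,0.9,0,0,0,0,0,0.9,0,0,0,0,0,0.9,0,0,0,0,0,0.5,0,0,0,0,0,0,0,0,0,0]}}

```text
clock: 14.15
tool_pos: [0.6026, -0.0208, 0.2367]
ee_rot: [-0.429, -3.112, 0.0]
force: [-0.3, 0.3, 0.3]
grip_width: 0.0008
finger_force: 0.0
```

Call:
{"op": "move_arm", "data": {"plan": [0,0.9,0,0,0,0,0,0.9,0,0,0,0,0,0.9,0,0,0,0,0,0.5,0,0,0,0,0,0,0,0,0,0,0,0,0,0,0,0,0,0,0,0,0,0,0,0,0,0,0,0,0,0,0,0,0,0,0,0,0,0,0,0]}}

```text
clock: 15.4
tool_pos: [0.6374, 0.1016, 0.2366]
ee_rot: [-0.432, -3.112, 0.0]
force: [-0.0, 0.3, -0.0]
grip_width: 0.0005
finger_force: 0.0
```

```bash
python3 - <<'E'
from h import *
from workcell import manip
np.set_printoptions(precision=4,suppress=True)
S0=cv2.imread('pics/scene0.png');D0=cv2.imread('pics/side0.png');S=cams.capture('scene');D=cams.capture('side')
N={'green':((232,181),(307,338)),'yellow':((190,203),(372,352)),'red':((198,179),(333,377)),'blue':((225,205),(345,317))}
for c,(a,b) in N.items():
  for A,B,t in((S0,D0,'before'),(S,D,'after')):
    try: x,e=tri(ray('scene',blob(A,c,a,13)[1]),ray('side',blob(B,c,b)[1])); print(c,t,x)
    except Exception as e: print(c,t,'hidden')
s=manip.sense();print(s['tool_pos'],s['joint_vel'],s['clock'])
a=cv2.resize(S[100:300,80:440],(720,400));cv2.imwrite('pics/scene5.png',a)
E
```

```text
green before [ 0.5338 -0.1118  0.1143]
green after [ 0.534  -0.1116  0.1057]
yellow before [ 0.6223 -0.1495  0.1137]
yellow after [ 0.6223 -0.1496  0.1045]
red before [ 0.5598 -0.1761  0.114 ]
red after [ 0.5597 -0.176   0.1047]
blue before [ 0.5961 -0.0866  0.1132]
blue after [ 0.5961 -0.0867  0.1133]
[0.6374 0.1017 0.2366] [ 0.0023  0.0006 -0.0018 -0.0012  0.0008  0.0015] 15.5
```

View pics/scene5.png

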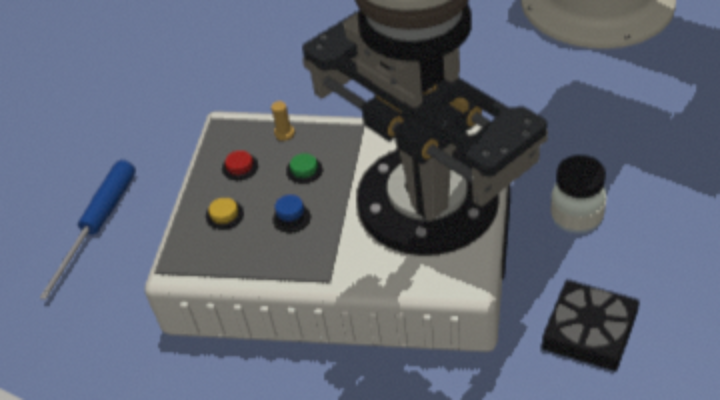

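Green, yellow and red dropped 8.6–9.3 mm and blue didn't move. The standoff, driver, jar and fan are where they stood, and the hand is clear at 0.237 m.

```bash
python3 -c "
from workcell import manip
print(manip.job_done())"
```

```text
the job is handed in; nothing more can be done
None
```

I pressed green, yellow and red fully in, in that order and with about 6 N or less measured at the end of each press; blue stayed out, the loose parts look undisturbed, the hand is clear, and the job was handed in at about 15.5 s with no verdict returned.

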